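# Set the paper stand's tension arm with its stop pin

### The arm

A 6-joint arm with a two-finger parallel gripper is mounted at the origin on the work surface. World frame = base frame: x ahead of the robot, y to its left, z up, the work surface at z = 0. Lengths are in m, angles in degrees, forces in N, time in s.
With the tool pointing down it reaches from about 0.4 to 0.825 m from the base axis. Payload 7 kg.
Tool frame: the origin (TCP) lies midway between the tips of the shut fingers; the grasp point (between the pads) lies 19 mm behind it; z points along the fingers, y is the direction in which the jaws open and shut (so a half turn about z gives the same grasp; the last joint's range is limited). The gripper opens to 88 mm and grips with 3 to 60 N. Pads are 19 mm wide; open, the fingers measure 130 mm over their backs; the gripper's body (78 mm by 193 mm) begins 47 mm behind the grasp point.
Start: joints at [88.299, 20.546, 0.682, 0, -70.136, -16.507], TCP at [0.211, 0.641, 0.227] pointing down, gripper open.
Joint ranges: [-176.03, 176.03], [-82.01, 121.73], [-58.28, 71.71], [-173.87, 95.51], [-174.79, -0.11], [-173.66, 173.66]. Speed limits (degrees/s): [136.94, 136.94, 172.46, 180, 180, 180].

### API

Orientations are given as a 3x3 rotation matrix whose columns are the frame's x, y, z axes.
In Python, from rig import robot gives the robot as it stands. Calls block until the motion is done:
- robot.goto(position, orientation): joint-space move of the TCP to a pose.
- robot.servo_line(position, ori=None, speed=0.15): straight line of the TCP; ori=None keeps the orientation; speed is the mean speed in m/s.
- robot.movej(angles): joint-space move.
- robot.move_gripper(opening): opening from 0.0 (shut) to 1.0 (fully open); the grip force is fixed at half the most; returns when the fingers have stopped.
- robot.dwell(seconds).
- robot.ik(position, orientation): joint angles nearest the present ones, or None.
- robot.grab_frame(name): name is "scene" or "top" or "wrist"; returns (picture, depth): 384x512x3 uint8, red, green, blue; 384x512 float32, m along the optical axis (not along the pixel's ray), 0 where there is no reading.
- robot.camera_info(name): a dict with "vfov" (degrees; the focal length in pixels is half the picture's height over the tangent of half this angle, whatever the lens; pixels are square), "cx", "cy" (the principal point, pixels), "view" (4x4, takes a point from world to camera coordinates); the wrist camera has in their place "T_tool_cam" (4x4, takes a point from camera to tool coordinates, whose origin is the TCP and whose axes are the flange's). Camera axes: x right, y down, z forward; pixel columns grow to the right and rows downward; lengths in m; the calibration is good to about 2 mm. A picture is of the moment at which its call begins: read the wrist's pose just before it. camera_info takes no time and is no camera call.
A pose or a line that the arm cannot do raises robot.Unreachable and nothing moves.
- robot.job_done(): hands the job in, once; it reports no verdict.
Readings, each from a call of its own:
- robot.read_t(): time.
- robot.read_qpos(): joint angles.
- robot.read_qvel(): joint speeds.
- robot.read_effort(): joint torques, N m.
- robot.read_position(): TCP position.
- robot.read_tcp_rot(): TCP orientation.
- robot.read_force(): force on the tool from outside, world axes, zero at the start.
- robot.read_ft_torque(): the same for the moment, N m.
- robot.read_grip_width(): opening from 0.0 (shut) to 1.0 (fully open).
Only numpy, scipy, OpenCV 4.12 (cv2) and the standard library are available. Lean on these libraries where they do the work, as an engineer would, in place of code of your own. Each camera call takes 0.05 s, during which the arm holds its last target.

### The job

Set the tension arm of the wrapping-paper stand to the fourth mark: take the stop pin from its block, push the sprung arm along its scale with the pin until the fourth hole is free in front of it, and seat the pin fully in that hole so that the arm rests against it with its pointer at the fourth long mark. Count holes and marks from the arm's rest end; do not push the arm past the fifth long mark, never let it snap back, and do not force the pin down where it does not go. Leave the pottery and glass around it alone.

Things in the scene. Friction and masses are not known exactly. Their poses are not given: they have to be found in the camera images.
- stand: Wrapping-paper stand: blue plate fixed to the table, 250 x 280 mm (its x, y), 34 mm thick, with a 130 x 140 mm extension on its +x side for the paper roll. Origin: centre of the 250 x 280 plate's underside, z up. Arm pivot at x = +90, y = 0 mm. Five stop holes on an arc about the pivot: hole k (1 to 5 from the arm's rest end, +y) at x = 90 - 120 cos a, y = -120 sin a mm, a = -0.68 + 0.2 k rad.
- pivot (a point): The tension arm's vertical pivot axis, at the height of the plate's top face (34 mm above the table); same axes as the stand. The dark hub round it is 48 mm across and its top 64 mm above the table.
- fourth_hole (a point): Centre of the mouth of the fourth hole, at the plate's top face (34 mm above the table); same axes as the stand. All five holes are blind, 13.5 mm across with a 1 mm chamfer, 30 mm deep, 120 mm from the pivot and 24 mm apart.
- scale_mark (a point): The fourth long black mark on the white scale strip near the stand's -x edge, 199 mm from the pivot. There are five long marks: mark k is where the arm's thin dark pointer stands while the arm rests against a pin in hole k, the pin leaning back about 0.1 rad in its play (with the pin upright and centred over the hole the arm reads 0.027 rad more). Short marks lie midway between them and before the first.
- roll_top (a point): Centre of the top of the brown paper roll on the stand: 84 mm across, top 140 mm above the table; a thin spindle stands up to 159 mm.
- tension_arm (a joint): Swing of the sprung arm, rad: 0 at its rest stop, growing anticlockwise from above as it is pushed along the scale. The arm lies at angle a = -0.62 + reading (a as for the holes). Long marks 1 to 5 read 0.23, 0.43, 0.63, 0.83, 1.03; end stop 1.3. Its spring, 0.96 N m/rad with 0.53 N m preload, drives it back: at 120 mm from the pivot about 4.4 N at rest, 11 N at the fourth mark.
- push_point (a point): On the arm's centreline 120 mm from the pivot, 47 mm above the table; x points along the bar to the pivot, z up. Aluminium bar 165 mm long, 16 wide, its underside 40 and top 54 mm above the table; a roller at its end stands to 66 mm. The pin bears on the bar's rest side (the side from which pushing raises the reading), pin axis then 14 mm from the centreline: 0.117 rad behind it about the pivot.
- pin: The stop pin, about 90 g: round steel shank 12 mm across with a slight (0.7 mm) chamfer at its foot, and a square black grip, 20 x 20 mm, from 66 to 98 mm above the foot. Origin: centre of the foot's underside; z up along the pin, x and y square to the grip's faces. It starts standing loosely in the block, foot 10 mm above the table. Fully home in a stop hole its foot is 30 mm below the plate's top face.
- holder: The pin's parking block, dark steel, fixed, 60 x 60 x 30 mm with one hole 15 mm across and 20 mm deep in its top. Origin: centre of its underside.
- pot: Bystander: a terracotta pot, 76 mm across and 55 mm high; origin under its centre.
- pitcher: Bystander: a cream ceramic pitcher, 110 mm across and 180 mm high, with a handle out to 80 mm at its +y side; origin under its centre.
- compote: Bystander: a green glass footed bowl, 136 mm across and 115 mm high; origin under its centre.

How it is judged (in metres and radians):
On the way, in this order (a step that is already met when the one before it is completed fails the run):
1. the pin pushes the arm off its rest (contact force between pin and tension_arm above 1 N and value of joint tension_arm above 0.2 rad), for 0.1 s.
2. the pin pushes the arm to the fourth mark (contact force between pin and tension_arm above 1 N and value of joint tension_arm above 0.77 rad), for 0.1 s.
At the end, for the whole second after the job is handed in: The pin stands in the fourth hole, its foot at least 25 mm below the plate's top face and within 4 mm of the hole's axis, leaning less than 0.15 rad and at rest; the arm presses on it with more than 1 N and reads 0.77 to 0.89 rad, i.e. its pointer is at the fourth long mark (all of step 2 and z of pin in the frame of fourth_hole below -0.025 m and horizontal distance between pin and fourth_hole below 0.004 m and angle between pin's own z axis and vertical below 0.15 rad and value of joint tension_arm below 0.89 rad and linear speed of pin below 0.02 m/s); the robot touches nothing.
It fails at once if the arm is pushed past the fifth mark (above 1.1 rad) (value of joint tension_arm above 1.1 rad).
It fails at once if the arm snaps back (faster than 4 rad/s) (velocity of joint tension_arm below -4 rad/s).
It fails at once if the pin is forced against the stand with more than 50 N (contact force between pin and stand above 50 N).
It fails at once if a bystander is disturbed (moved over 15 mm) (distance of any of pot, pitcher, compote from where it was at the start of the episode above 0.015 m).
It also fails if it takes over 64 s, if anything falls off the work surface, if the arm or the gripper's body presses on something with over 40 N, if the wrist force passes 120 N, or if a joint passes its speed limit or range.

## Working session

There is one attempt and no reset: what is moved stays moved. The work goes in short steps, each a Python script; the robot and the scene stay as the last script left them, time stands still between calls to the robot, and variables do not carry over. Pictures are saved under pics/ and viewed, and the job is handed in when it is done.

```bash
ls; mkdir -p pics; python3 - <<'E'
from rig import robot
import cv2,numpy as np
np.set_printoptions(precision=4,suppress=True)
for n in ["scene","top","wrist"]:
    im,d=robot.grab_frame(n); cv2.imwrite(f"pics/{n}0.png",im[:,:,::-1]); np.save(f"pics/{n}0.npy",d)
    print(n,robot.camera_info(n))
print(robot.read_t(),robot.read_force())
print(robot.read_tcp_rot())
E
```

```text
pics
scene {'vfov': 54.091203939587935, 'cx': 268.43872195364685, 'cy': 185.4763113742317, 'view': array([[-0.5554,  0.8314, -0.0153,  0.3549],
       [ 0.6058,  0.3919, -0.6924, -0.2418],
       [-0.5697, -0.3938, -0.7214,  1.3119],
       [ 0.    ,  0.    ,  0.    ,  1.    ]])}
top {'vfov': 49.53216713341497, 'cx': 251.78496624104645, 'cy': 188.0224433255939, 'view': array([[ 0.0082, -1.    ,  0.0028, -0.074 ],
       [-0.9807, -0.0086, -0.1953,  0.5505],
       [ 0.1953, -0.0011, -0.9807,  1.3421],
       [ 0.    ,  0.    ,  0.    ,  1.    ]])}
wrist {'vfov': 66.00448065431996, 'cx': 257.31855262221046, 'cy': 193.66714187698838, 'T_tool_cam': array([[ 0.0006, -0.9514, -0.3079,  0.0835],
       [ 1.    ,  0.0005,  0.0005, -0.001 ],
       [-0.0003, -0.3079,  0.9514, -0.159 ],
       [ 0.    ,  0.    ,  0.    ,  1.    ]])}
0.15 [-0.2187 -0.3702 -0.4636]
[[ 0.9499 -0.3126 -0.0003]
 [-0.3126 -0.9499 -0.0012]
 [ 0.0001  0.0012 -1.    ]]
```

View pics/scene0.png

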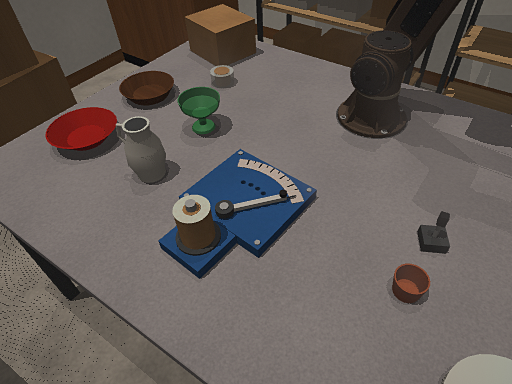

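View pics/top0.png

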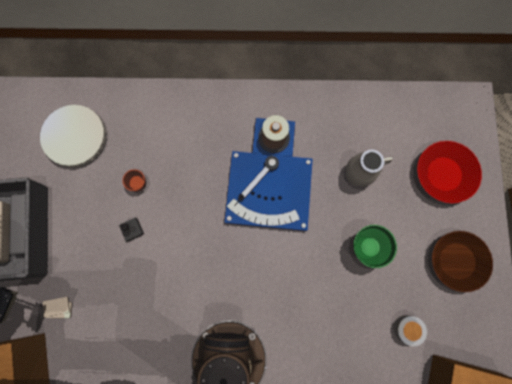

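View pics/wrist0.png

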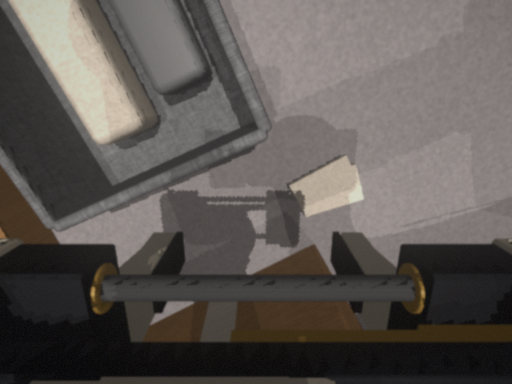

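The top view shows the stand centred near (268,190), its hub at (271,163) and its rest-side roller at (235,205). The pin block is at (131,230) and the pot at (134,181). I'll deproject these coarsely, then look closer with the wrist camera.

```bash
cat > h.py <<'E'
import numpy as np,cv2
np.set_printoptions(precision=4,suppress=True)
def K(info):
    f=192/np.tan(np.radians(info['vfov'])/2); return f,info['cx'],info['cy']
def camT(robot,n,p=None,R=None):
    i=robot.camera_info(n)
    if n!='wrist': return i,np.linalg.inv(i['view'])
    T=np.eye(4);T[:3,:3]=R;T[:3,3]=p
    return i,T@i['T_tool_cam']
def cloud(d,i,T):
    f,cx,cy=K(i); v,u=np.mgrid[:d.shape[0],:d.shape[1]]
    P=np.stack([(u-cx)/f*d,(v-cy)/f*d,d],-1)
    return P@T[:3,:3].T+T[:3,3]
def onplane(uv,z,i,T):
    f,cx,cy=K(i); uv=np.atleast_2d(uv).astype(float)
    r=np.c_[(uv[:,0]-cx)/f,(uv[:,1]-cy)/f,np.ones(len(uv))]@T[:3,:3].T
    s=(z-T[2,3])/r[:,2]; return T[:3,3]+r*s[:,None]
def proj(P,i,T):
    f,cx,cy=K(i); q=(np.atleast_2d(P)-T[:3,3])@T[:3,:3]
    return np.c_[q[:,0]/q[:,2]*f+cx,q[:,1]/q[:,2]*f+cy]
E
python3 - <<'E'
from rig import robot
from h import *
im=cv2.imread('pics/top0.png');d=np.load('pics/top0.npy')
i,T=camT(robot,'top');C=cloud(d,i,T)
for nm,(u,v) in dict(hub=(271,163),block=(131,230),pot=(134,181),roll=(276,126),screwNW=(236,155),screwNE=(308,160),SE=(304,227),SW=(229,218),table=(200,250),comp=(374,246),pitch=(372,160)).items(): print(nm,C[v,u])
# pin in scene
d=np.load('pics/scene0.npy');i,T=camT(robot,'scene');C=cloud(d,i,T)
for nm,(u,v) in dict(pin=(443,218),blk=(430,238),tab=(400,200)).items(): print(nm,C[v,u])
hsv=cv2.cvtColor(im,cv2.COLOR_BGR2HSV)
im=cv2.resize(im[100:270,100:400],None,fx=2.6,fy=2.6,interpolation=cv2.INTER_CUBIC);cv2.imwrite('pics/topz.png',im)
E
```

```text
hub [ 0.6344 -0.1332  0.0692]
block [0.4093 0.3338 0.0288]
pot [0.5817 0.3405 0.0078]
roll [ 0.7329 -0.1449  0.1591]
screwNW [ 0.6719 -0.0137  0.0313]
screwNE [ 0.6556 -0.2627  0.0335]
SE [ 0.4239 -0.2452  0.0328]
SW [0.4512 0.006  0.0396]
table [0.3463 0.104  0.0019]
comp [ 0.3611 -0.4686  0.0598]
pitch [ 0.617  -0.4394  0.1825]
pin [0.4262 0.3387 0.1083]
blk [0.4286 0.3329 0.0296]
tab [0.3213 0.2251 0.0013]
```

View pics/topz.png

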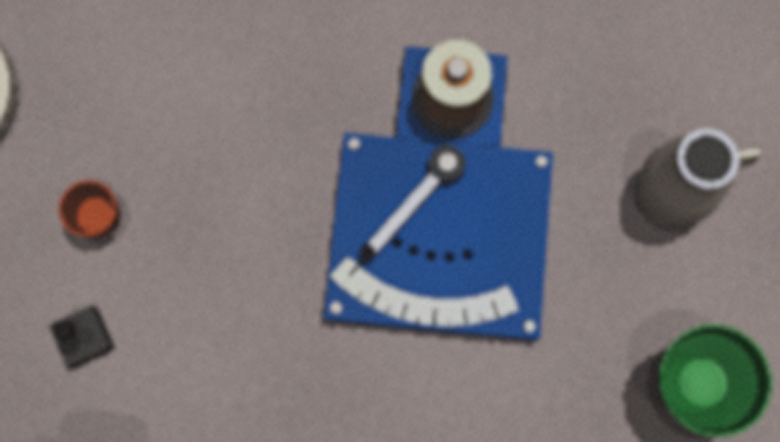

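```bash
cat >> h.py <<'E'
def Rd(yaw):  # tool down, tool x at yaw (rad)
    c,s=np.cos(yaw),np.sin(yaw)
    return np.array([[c,s,0],[s,-c,0],[0,0,-1.]])
E
python3 - <<'E'
from rig import robot
from h import *
yw=-0.065
hub=np.array([.633,-.133])
Rs=np.array([[np.cos(yw),-np.sin(yw)],[np.sin(yw),np.cos(yw)]])
for flip in (0,1):
  for a in (-0.85,-.4,0.12):
    p=hub+Rs@(120e-3*np.array([-np.cos(a),-np.sin(a)]))
    yaw=yw+a+np.pi*(1-flip)  # flip0: x outward
    print(flip,a,p,np.degrees(yaw),robot.ik([*p,.1],Rd(yaw)),robot.ik([*p,.16],Rd(yaw)) is not None)
for yd in range(0,360,45):
    y=np.radians(yd); xd=np.array([np.cos(y),np.sin(y)])
    print(yd,robot.ik([*(np.array([.418,.336])-.05*xd),.25],Rd(y)),robot.ik([.418,.336,.07],Rd(y)))
E
```

```text
0 -0.85 [ 0.5598 -0.0379] 127.57436174552967 [  16.1159   16.5764  -23.3204    0.      -50.1031 -158.5415] True
0 -0.4 [ 0.5257 -0.0792] 153.35746252641673 [  12.5805   14.0599  -26.9708    0.      -48.9693 -129.223 ] True
0 0.12 [ 0.5132 -0.1396] 183.15126787321952 [  5.9221  14.0735 -26.9515   0.     -48.975  -92.7709] True
1 -0.85 [ 0.5598 -0.0379] -52.42563825447033 [ 16.1159  16.5764 -23.3204   0.     -50.1031  21.4585] True
1 -0.4 [ 0.5257 -0.0792] -26.642537473583282 [ 12.5805  14.0599 -26.9708   0.     -48.9693  50.777 ] True
1 0.12 [ 0.5132 -0.1396] 3.151267873219527 [  5.9221  14.0735 -26.9515   0.     -48.975   87.2291] True
0 [ 65.0347   2.7891 -18.9418   0.     -68.2692  24.9653] [ 59.7483  16.6474 -28.2353   0.     -45.1172  30.2517]
45 [ 61.3693   1.5974 -20.1972   0.     -68.2054  73.6307] [ 59.7483  16.6474 -28.2353   0.     -45.1172  75.2517]
90 [ 56.6331   3.613  -18.0536   0.     -68.3334 123.3669] [ 59.7483  16.6474 -28.2353   0.     -45.1172 120.2517]
135 [ 54.196    7.329  -13.8438   0.     -68.8272 170.804 ] [ 59.7483  16.6474 -28.2353   0.     -45.1172 165.2517]
180 [  55.1221   10.4421  -10.0631    0.      -69.4948 -145.1221] [  59.7483   16.6474  -28.2353    0.      -45.1172 -149.7483]
225 [  58.4259   11.3922   -8.8639    0.      -69.7439 -103.4259] [  59.7483   16.6474  -28.2353    0.      -45.1172 -104.7483]
270 [ 62.4213   9.7529 -10.9198   0.     -69.3273 -62.4213] [ 59.7483  16.6474 -28.2353   0.     -45.1172 -59.7483]
315 [ 65.2241   6.273  -15.0739   0.     -68.6531 -20.2241] [ 59.7483  16.6474 -28.2353   0.     -45.1172 -14.7483]
```

```bash
python3 - <<'E'
from rig import robot
from h import *
y=np.radians(205); xd=np.array([np.cos(y),np.sin(y)])
robot.goto([*(np.array([.418,.336])-.05*xd),.25],Rd(y)); robot.dwell(.2)
p=robot.read_position();R=robot.read_tcp_rot()
im,d=robot.grab_frame('wrist'); cv2.imwrite("pics/w1.png",im[:,:,::-1]); np.savez("pics/w1.npz",d=d,p=p,R=R)
print(p,robot.read_t(),robot.read_force())
E
```

```text
[0.463  0.3577 0.2498] 2.0083 [ 0.0461 -0.1119 -0.5443]
```

View pics/w1.png

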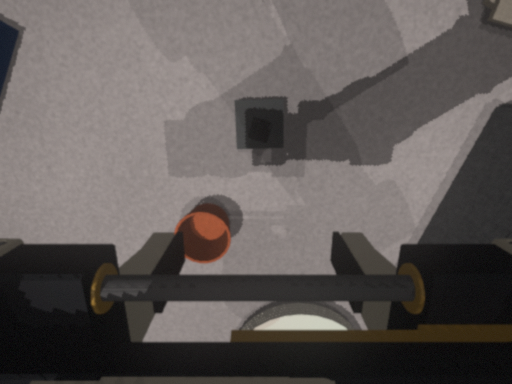

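```bash
python3 - <<'E'
from rig import robot
from h import *
z=np.load('pics/w1.npz');i,T=camT(robot,'wrist',z['p'],z['R']);C=cloud(z['d'],i,T)
sub=C[90:170,225:300]
for lo,hi in ((.1,.12),(.07,.1),(.025,.035)):
    m=((sub[...,2]>lo)&(sub[...,2]<hi)).astype(np.uint8)
    P=sub[m>0]; print(lo,len(P),P.mean(0),P[:,2].mean(),np.median(P[:,2]))
    if len(P)>20:
        r=cv2.minAreaRect((P[:,:2]*1000).astype(np.float32)); print(r)
im=cv2.imread('pics/w1.png');cv2.imwrite('pics/w1z.png',cv2.resize(np.clip(im[80:180,210:330]*2.2,0,255).astype(np.uint8),None,fx=6,fy=6,interpolation=cv2.INTER_CUBIC))
E
```

```text
0.1 405 [0.4134 0.3382 0.1085] 0.10852908459122378 0.10868880296423977
((413.82012939453125, 338.32623291015625), (19.942672729492188, 19.88897132873535), 8.900819778442383)
0.07 23 [0.4042 0.3363 0.0897] 0.08971997594878948 0.0887082789509323
((404.24835205078125, 336.17034912109375), (1.4402354955673218, 18.19341468811035), 13.2254638671875)
0.025 1927 [0.4117 0.3374 0.0308] 0.03084574246243954 0.030861507838754076
((413.98443603515625, 338.2988586425781), (60.12383270263672, 59.78824234008789), 26.599172592163086)
```

View pics/w1z.png

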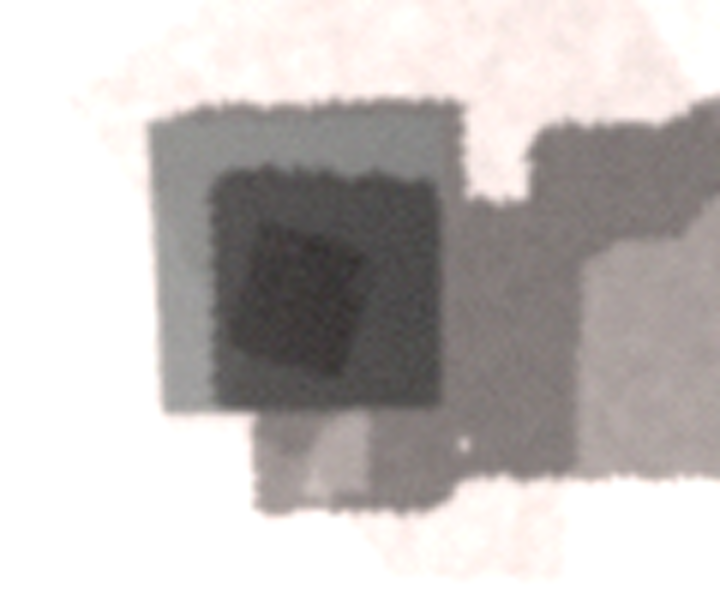

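```bash
python3 - <<'E'
from rig import robot
from h import *
y=np.radians(188.9);R=Rd(y)
robot.goto([.4138,.3383,.135],R)
robot.servo_line([.4138,.3383,.071],speed=.1)
print(robot.read_position(),robot.read_force(),robot.read_grip_width(),robot.read_t())
robot.move_gripper(0)
print(robot.read_position(),robot.read_force(),robot.read_grip_width()*88,robot.read_t())
robot.servo_line([.4138,.3383,.125],speed=.1)
print(robot.read_position(),robot.read_force(),robot.read_grip_width()*88,robot.read_t())
E
```

```text
[0.4143 0.3388 0.0717] [-0.9074 -0.6746 -0.2678] 0.9990761669360803 3.375
[0.4138 0.3383 0.0709] [-0.1924 -0.2847  0.0222] 19.54664559728051 4.4417
[0.4135 0.338  0.1246] [ 0.4237  0.1327 -0.9499] 20.063479873675817 5.1333
```

```bash
python3 - <<'E'
from rig import robot
from h import *
y=np.radians(180);R=Rd(y)
robot.goto([.57,-.10,.24],R); robot.dwell(.3)
p=robot.read_position();R=robot.read_tcp_rot()
im,d=robot.grab_frame('wrist'); cv2.imwrite("pics/w2.png",im[:,:,::-1]); np.savez("pics/w2.npz",d=d,p=p,R=R)
print(p,robot.read_t(),robot.read_force())
cv2.imwrite('pics/w2z.png',cv2.resize(im[:,:,::-1],(800,600)))
E
```

```text
[ 0.57   -0.0994  0.2399] 7.2333 [-0.0322 -0.2266 -0.4271]
```

View pics/w2z.png

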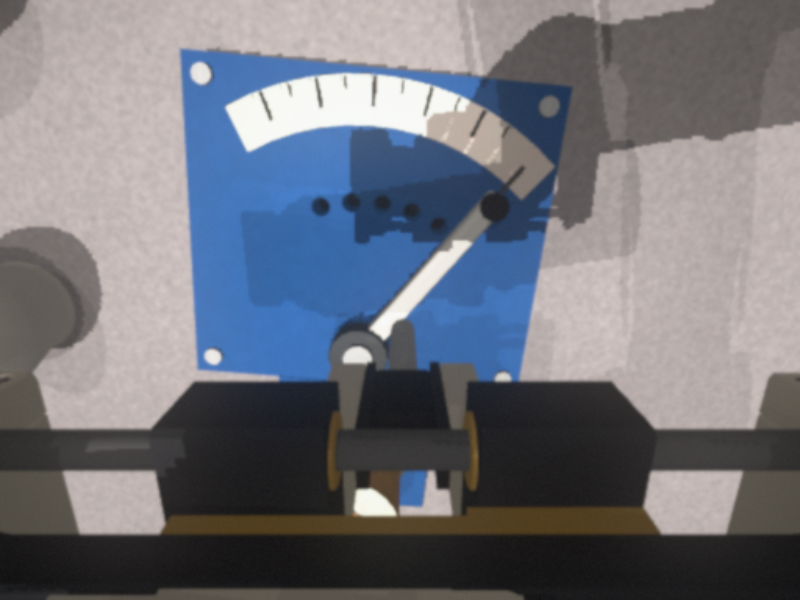

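Holes 1 to 5 run right to left at (438,224), (411,211), (382,203), (351,202) and (320,206) in the 800x600 view. The held pin's foot is at about (400,330) and the rest arm points to the lower right. I'll fit the stand pose next.

```bash
cat > fit.py <<'E'
from rig import robot
from h import *
from scipy.optimize import least_squares
def hole(k):
    a=-.68+.2*np.asarray(k); return np.stack([.09-.12*np.cos(a),-.12*np.sin(a)],-1)
def fit(img,p,R,guess,name=None):
    i,T=camT(robot,'wrist',p,R)
    hsv=cv2.cvtColor(img,cv2.COLOR_BGR2HSV)
    g=img.max(2).astype(np.uint8)
    # ratio: local darkness
    out=[]
    for (u,v) in guess:
        u0,v0=int(round(u)),int(round(v)); w=9
        s=cv2.resize(g[v0-w:v0+w+1,u0-w:u0+w+1],None,fx=8,fy=8,interpolation=cv2.INTER_CUBIC)
        bg=np.median(np.r_[s[:12].ravel(),s[-12:].ravel(),s[:,:12].ravel(),s[:,-12:].ravel()]);lo=np.percentile(s,3)
        m=(s<(bg+lo)/2).astype(np.uint8)
        n,l,st,c=cv2.connectedComponentsWithStats(m)
        # the component nearest the centre
        b=min(range(1,n),key=lambda q:np.hypot(*(c[q]-s.shape[0]/2))+ (1e3 if st[q][4]<150 else 0))
        out.append([(c[b][0]+.5)/8-.5+u0-w,(c[b][1]+.5)/8-.5+v0-w,st[b][4]/64.])
    return np.array(out),i,T
def se2(model,W):
    cm,cw=model.mean(0),W.mean(0);A=(model-cm).T@(W-cw)
    th=np.arctan2(A[0,1]-A[1,0],A[0,0]+A[1,1]);R=np.array([[np.cos(th),-np.sin(th)],[np.sin(th),np.cos(th)]])
    t=cw-R@cm; return th,R,t,W-(model@R.T+t)
E
python3 - <<'E'
from fit import *
z=np.load('pics/w2.npz');img=cv2.imread('pics/w2.png')
g=np.array([(438,224),(411,211),(382,203),(351,202),(320,206)])*.64
h,i,T=fit(img,z['p'],z['R'],g);print(h)
W=onplane(h[:,:2],.034,i,T)[:,:2];M=hole(np.arange(1,6))
th,R,t,e=se2(M,W);print(th,t,'res mm',e*1000)
piv=R@[.09,0]+t;print('pivot',piv,'h4',R@hole(4)+t)
C=cloud(z['d'],i,T)
# plate top mask via depth + blue corners
m=((np.abs(C[...,2]-.034)<.008)); print('plate z',np.median(C[150:170,160:180,2]),C[180:200,300,2][:5])
# screws: white bright
for u,v in ((201,73),(549,106),(212,356)):
    print(onplane([u*.64,v*.64],.034,i,T)[0,:2], (onplane([u*.64,v*.64],.034,i,T)[0,:2]-t)@R)
# hub via depth
hm=(C[...,2]>.058)&(C[...,2]<.07);hm[240:]=0
n,l,st,c=cv2.connectedComponentsWithStats(hm.astype(np.uint8));print(st[1:],)
for k in range(1,n):
    if st[k][4]>50: print('comp',C[l==k].mean(0),st[k][4])
# mark4 pred, model reading 0.83 -> a=.21
for k in range(1,6):
    a=-.62+.03+.2*k; q=R@np.array([.09-.199*np.cos(a),-.199*np.sin(a)])+t; print('mark',k,proj([*q,.034],i,T)/.64)
# pin
pm=z['d'][200:240,250:268]; print(C[205:235:4,257])
E
```

```text
[[279.7823 142.9347  55.8906]
 [262.9168 134.356   67.0781]
 [244.54   129.3447  71.7969]
 [227.9985 129.9022 196.1719]
 [204.8906 131.8152  95.8438]]
-0.06409510751824095 [ 0.5517 -0.1253] res mm [[-0.2529 -1.8644]
 [-0.3363 -1.0394]
 [-0.5075 -0.1123]
 [ 1.2442  3.7506]
 [-0.1475 -0.7346]]
pivot [ 0.6415 -0.131 ] h4 [ 0.5217 -0.1377]
plate z 0.03489830844811348 [0.0355 0.0341 0.0335 0.0346 0.036 ]
[ 0.4317 -0.2424] [-0.1122 -0.1246]
[0.4531 0.0087] [-0.1069  0.1274]
[ 0.6529 -0.2623] [ 0.1098 -0.1303]
[[308 123  18  19 266]
 [  0 177  28  62 482]
 [211 211  38  26 683]]
comp [ 0.5219 -0.0328  0.0664] 266
comp [ 0.6101 -0.3891  0.0645] 482
comp [ 0.6332 -0.133   0.0617] 683
mark 1 [[476.4682 119.8427]]
mark 2 [[426.1673  99.417 ]]
mark 3 [[371.9951  90.1588]]
mark 4 [[317.2192  92.8238]]
mark 5 [[265.1908 107.1906]]
[[ 0.5637 -0.0985  0.1867]
 [ 0.5641 -0.0985  0.1942]
 [ 0.5643 -0.0985  0.2017]
 [ 0.5641 -0.0985  0.2096]
 [ 0.5641 -0.0985  0.2166]
 [ 0.564  -0.0985  0.2233]
 [ 0.5639 -0.0985  0.2297]
 [ 0.5637 -0.0985  0.2358]]
```

```bash
python3 - <<'E'
from fit import *
z=np.load('pics/w2.npz');img=cv2.imread('pics/w2.png')
h,i,T=fit(img,z['p'],z['R'],np.array([(438,224),(411,211),(382,203),(351,202),(320,206)])*.64)
W=onplane(h[:,:2],.034,i,T)[:,:2];M=hole(np.arange(1,6))
s=[0,1,2,4];th,R,t,e=se2(M[s],W[s]);print(th,t,'res mm',e*1000)
print('pivot',R@[.09,0]+t,'h4',R@hole(4)+t)
H=proj(np.c_[M@R.T+t,np.full(5,.034)],i,T)
C=cloud(z['d'],i,T)
for v in range(208,236,4):
    r=C[v,235:280]; m=(r[:,2]>.15); print(v,np.where(m)[0][[0,-1]]+235,r[m][:,1].min(),r[m][:,1].max(),np.median(r[m][:,2]))
# stand outline from blue mask
hsv=cv2.cvtColor(img,cv2.COLOR_BGR2HSV);b=cv2.inRange(hsv,(100,110,15),(125,255,255))
b=cv2.morphologyEx(b,cv2.MORPH_CLOSE,np.ones((5,5)));cv2.imwrite('pics/b.png',b)
big=cv2.resize(img[100:165,175:325],None,fx=5,fy=5,interpolation=cv2.INTER_CUBIC)
big=np.clip(big.astype(float)*1.8,0,255).astype(np.uint8)
for q in H: cv2.circle(big,tuple(int(x) for x in ((q-[175,100]+.5)*5)),4,(0,0,255),-1)
cv2.imwrite('pics/w2h.png',big)
E
```

```text
-0.06600575869748618 [ 0.5513 -0.1263] res mm [[-0.0178 -0.9077]
 [-0.0599 -0.1023]
 [-0.1867  0.8137]
 [ 0.2643  0.1964]]
pivot [ 0.6411 -0.1322] h4 [ 0.5213 -0.1387]
208 [251 264] -0.10318098785088677 -0.09306161377369071 0.19071838358650114
212 [250 265] -0.1038537665325146 -0.09233870306307562 0.19817865255628458
216 [250 265] -0.10359625954000064 -0.09263373075413944 0.20620611756964335
220 [250 265] -0.10338649005425575 -0.09288434162046375 0.21317084880335802
224 [249 265] -0.10405218976888765 -0.09309389291895166 0.21959248109324656
228 [249 266] -0.10379603601656658 -0.09240688157218527 0.22609049996133146
232 [235 279] -0.11129978203106065 -0.08559365496582241 0.23341081144643727
```

View pics/w2h.png

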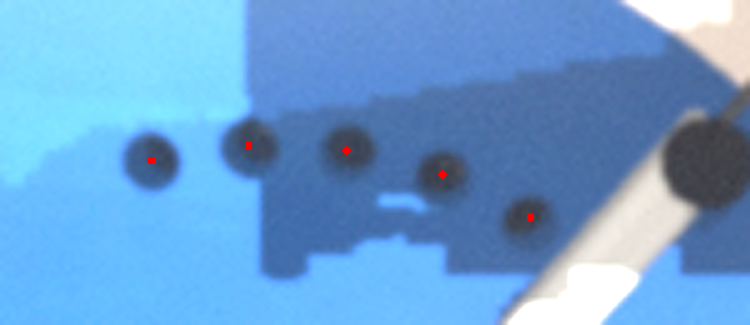

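View pics/b.png

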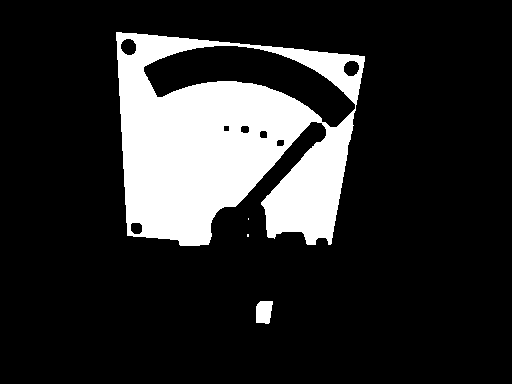

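```bash
python3 - <<'E'
from fit import *
z=np.load('pics/w2.npz');img=cv2.imread('pics/w2.png')
i,T=camT(robot,'wrist',z['p'],z['R'])
h=np.array([(528,218),(442,175),(347,150),(250,149),(152,161)])/5.-.5+[175,100]
W=onplane(h,.034,i,T)[:,:2];M=hole(np.arange(1,6))
th,R,t,e=se2(M,W);print('holes',th,t,'res mm',e*1000, 'h4',R@hole(4)+t)
cu=onplane([(116,32.5),(365,57)],.034,i,T)[:,:2]; print('corners',(cu-t)@R*1000)
b=cv2.imread('pics/b.png',0)
# edges: top edge rows, left edge cols subpixel by first transitions
pts=[];
for u in range(150,340,10): pts.append((u,np.argmax(b[:,u]>0)-.5))
L=(onplane(pts,.034,i,T)[:,:2]-t)@R*1000; print('top edge x',L[:,0].mean(),np.polyfit(L[:,1],L[:,0],1))
pts=[(np.argmax(b[v]>0)-.5,v) for v in range(60,210,10)]
L=(onplane(pts,.034,i,T)[:,:2]-t)@R*1000; print('left edge y',L[:,1].mean(),np.polyfit(L[:,0],L[:,1],1))
pts=[(511-np.argmax(b[v,::-1]>0)+.5,v) for v in list(range(62,90,4))+list(range(130,220,10))]
L=(onplane(pts,.034,i,T)[:,:2]-t)@R*1000; print('right edge y',L[:,1].mean(),np.polyfit(L[:,0],L[:,1],1))
E
```

```text
holes -0.06483316316735921 [ 0.5516 -0.1262] res mm [[-0.0272 -0.5397]
 [-0.1232 -0.1371]
 [-0.2644  0.0268]
 [ 0.6081  0.4466]
 [-0.1933  0.2034]] h4 [ 0.5216 -0.1387]
corners [[-125.4697 -136.6629]
 [-119.1966  141.7475]]
top edge x -123.84721867251206 [   0.0207 -123.8602]
left edge y -139.33554887106868 [  -0.0212 -139.698 ]
right edge y 139.85226849888494 [ -0.0209 139.0775]
```

```bash
python3 - <<'E'
from rig import robot
from h import *
yaw=np.pi-.075+.12;R=Rd(yaw);xd=R[:2,0]
h4=np.array([.522,-.139])
q=h4-.028*xd
robot.goto([*q,.15],R);robot.servo_line([*q,.109],speed=.08); robot.dwell(.3)
p=robot.read_position();R=robot.read_tcp_rot()
im,d=robot.grab_frame('wrist'); cv2.imwrite("pics/w3.png",im[:,:,::-1]); np.savez("pics/w3.npz",d=d,p=p,R=R)
print(p,robot.read_t(),robot.read_force())
cv2.imwrite('pics/w3z.png',cv2.resize(im[:,:,::-1],(800,600)))
E
```

```text
[ 0.5502 -0.1377  0.1094] 8.7333 [-0.0983  0.1589 -0.5974]
```

View pics/w3z.png

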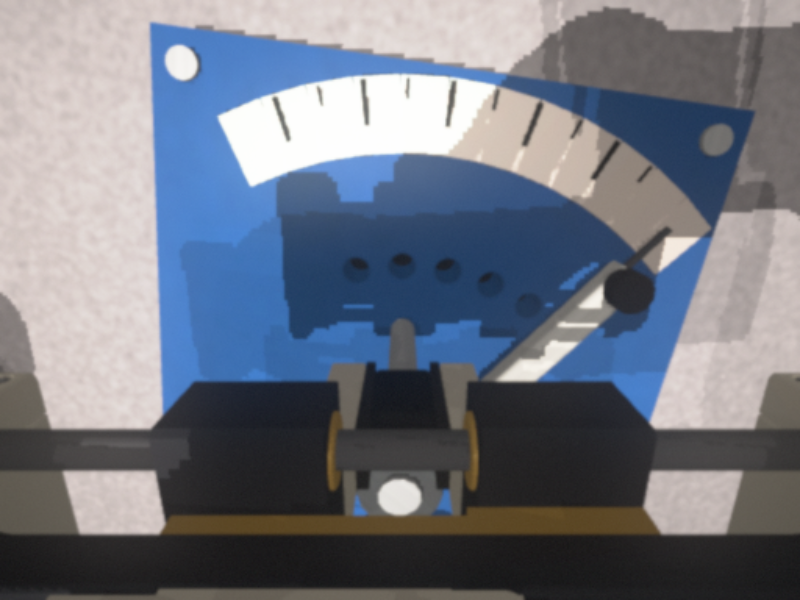

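```bash
python3 - <<'E'
from fit import *
z=np.load('pics/w3.npz');img=cv2.imread('pics/w3.png')
x0,y0=210,155
big=cv2.resize(img[y0:y0+65,x0:x0+140],None,fx=5.5,fy=5.5,interpolation=cv2.INTER_CUBIC)
big=np.clip(big.astype(float)*3,0,255).astype(np.uint8);cv2.imwrite('pics/w3h.png',big)
i,T=camT(robot,'wrist',z['p'],z['R']);C=cloud(z['d'],i,T)
Rt=z['R'];p=z['p']
for v in range(206,232,3):
    r=C[v,235:280]; m=(r[:,2]>.044);q=(r[m]-p)@Rt
    if m.any(): print(v,np.where(m)[0][[0,-1]]+235,'tool y',q[:,1].min(),q[:,1].max(),'x',q[:,0].max(),'z',np.median(r[m][:,2]))
E
```

```text
206 [252 263] tool y -0.003030346523205395 0.005564023135710847 x 0.005798763516680087 z 0.055940884301094895
209 [251 264] tool y -0.0037006870484024967 0.0062670398876761985 x 0.006288710352788132 z 0.061944189884925296
212 [250 265] tool y -0.004477007823804576 0.0070633273361941995 x 0.006212743333088748 z 0.06754026084048968
215 [250 265] tool y -0.00426989445610555 0.006856738169294656 x 0.006165037921092766 z 0.07381176662490732
218 [250 265] tool y -0.004068450608548279 0.006653637642396463 x 0.005890300477857344 z 0.079137424345643
221 [250 265] tool y -0.003932046388508767 0.00646418523827139 x 0.006076803726745365 z 0.08480757840641213
224 [249 265] tool y -0.004648872013543137 0.006311020520295784 x 0.006039195544404138 z 0.08967686276662604
227 [249 266] tool y -0.004466957277473209 0.007030722913088665 x 0.006452086984371505 z 0.09423917890159669
230 [249 266] tool y -0.004319758086179177 0.006906228776843991 x 0.006515064819365816 z 0.098713967018137
```

View pics/w3h.png

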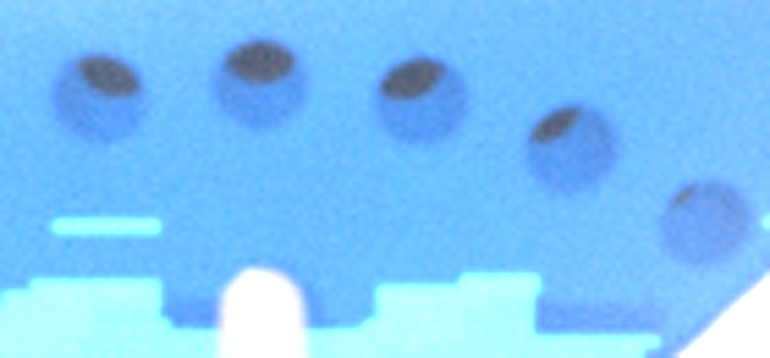

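```bash
python3 - <<'E'
from fit import *
z=np.load('pics/w3.npz');Rt=z['R'];p=z['p']
i,T=camT(robot,'wrist',p,Rt)
h=np.array([(705,222),(571.5,149),(421.5,100.5),(260,84.5),(99,98)])/5.5-.5+[210,155]
W=onplane(h,.034,i,T)
W=W-Rt[:,1]*.0012-Rt[:,0]*.0002
W=W[:,:2];M=hole(np.arange(1,6))
th,R,t,e=se2(M,W);print('holes',th,t,'res mm',e*1000, 'h4 fit',R@hole(4)+t,'direct',W[3],'pivot',R@[.09,0]+t)
print('h4 in tool (mm)',((np.r_[R@hole(4)+t,.034]-p)@Rt)*1000)
# edges
img=cv2.imread('pics/w3.png');hsv=cv2.cvtColor(img,cv2.COLOR_BGR2HSV);b=cv2.inRange(hsv,(100,110,15),(125,255,255))
b=cv2.morphologyEx(b,cv2.MORPH_CLOSE,np.ones((5,5)))
def loc(pts): return (onplane(pts,.034,i,T)[:,:2]-Rt[:2,1]*.0012-t)@R*1000
L=loc([(u,np.argmax(b[:,u]>0)-.5) for u in range(110,470,12)]);print('top',np.polyfit(L[:,1],L[:,0],1))
L=loc([(np.argmax(b[v]>0)-.5,v) for v in range(40,220,10)]);print('left',np.polyfit(L[:,0],L[:,1],1))
# marks: stand->pixel prediction
for k in range(1,6):
    a=-.59+.2*k; q=R@np.array([.09-.199*np.cos(a),-.199*np.sin(a)])+t; q=np.r_[q,.034]+Rt[:,1]*.0012; print(k,proj(q,i,T)[0]/.64)
E
```

```text
holes -0.0831110220663503 [ 0.5521 -0.1277] res mm [[-0.072  -0.0524]
 [ 0.1011 -0.0538]
 [-0.083   0.1025]
 [ 0.0937 -0.0008]
 [-0.0398  0.0045]] h4 fit [ 0.5219 -0.1396] direct [ 0.522  -0.1396] pivot [ 0.6418 -0.1351]
h4 in tool (mm) [28.4122 -0.5445 75.3775]
top [   0.0036 -124.6058]
left [  -0.0012 -139.8005]
1 [602.5899 159.2584]
2 [530.5355 123.5616]
3 [449.2392 103.8418]
4 [364.3235 102.125 ]
5 [281.9821 118.5884]
```

```bash
cat > push.py <<'E'
from fit import *
TH=-.0831;PIV=np.array([.6418,-.1351]);OFF=.0609
def tool(a,foot,r=.12,da=0.):
    g=TH+a; q=PIV-r*np.array([np.cos(g),np.sin(g)])
    return np.array([*q,foot+OFF]),Rd(g+np.pi)
def rep(a,F0):
    g=TH+a;F=np.array(robot.read_force())-F0;tan=np.array([np.sin(g),-np.cos(g)]);rad=np.array([np.cos(g),np.sin(g)])
    p=robot.read_position();d=p[:2]-PIV
    aa=np.arctan2(-d[1],-d[0])-TH
    print('a %.3f act a %.4f r %.4f foot %.4f Ft %.2f Fr %.2f Fz %.2f  grip %.2f t %.2f'%(a,aa,np.hypot(*d),p[2]-OFF,F[:2]@tan,F[:2]@rad,F[2],robot.read_grip_width()*88,robot.read_t()))
E
python3 - <<'E'
from push import *
p,R=tool(-.87,.11)
q=np.array(robot.read_position());robot.servo_line([q[0],q[1],.16],speed=.12)
robot.goto(p,R); robot.dwell(.15)
F0=np.array(robot.read_force());np.save('F0.npy',F0);print(F0)
p,R=tool(-.87,.038);robot.servo_line(p,speed=.1);rep(-.87,F0)
for a in (-.80,-.72,-.66,-.6,-.5,-.4,-.3):
    p,R=tool(a,.038);robot.servo_line(p,R,speed=.03);rep(a,F0)
p=robot.read_position();R=robot.read_tcp_rot()
im,d=robot.grab_frame('wrist'); cv2.imwrite("pics/w4.png",im[:,:,::-1]); np.savez("pics/w4.npz",d=d,p=p,R=R)
cv2.imwrite('pics/w4z.png',cv2.resize(im[:,:,::-1],(800,600)))
E
```

```text
[-0.4452 -0.4641 -0.9349]
a -0.870 act a -0.8735 r 0.1197 foot 0.0385 Ft -0.48 Fr 0.38 Fz 0.25  grip 19.81 t 11.41
a -0.800 act a -0.8029 r 0.1198 foot 0.0386 Ft -1.00 Fr -0.01 Fz -0.21  grip 19.88 t 11.84
a -0.720 act a -0.7292 r 0.1198 foot 0.0383 Ft -4.90 Fr -0.12 Fz -1.76  grip 20.08 t 12.31
a -0.660 act a -0.6652 r 0.1198 foot 0.0382 Ft -4.95 Fr -0.65 Fz -0.79  grip 19.93 t 12.70
a -0.600 act a -0.6039 r 0.1198 foot 0.0382 Ft -6.13 Fr -0.27 Fz -0.98  grip 19.80 t 13.09
a -0.500 act a -0.5053 r 0.1197 foot 0.0382 Ft -7.08 Fr 0.95 Fz 0.76  grip 19.84 t 13.64
a -0.400 act a -0.4061 r 0.1198 foot 0.0382 Ft -8.42 Fr 0.23 Fz -0.11  grip 20.41 t 14.19
a -0.300 act a -0.3067 r 0.1198 foot 0.0382 Ft -8.86 Fr -0.08 Fz 0.26  grip 19.93 t 14.74
```

View pics/w4z.png

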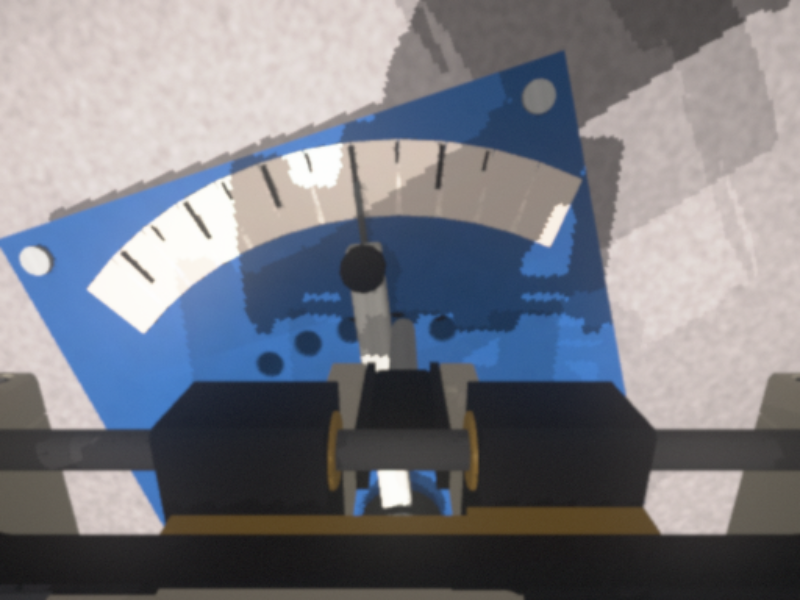

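The pointer stands exactly on long mark 2 (0.43), as the pin's angle predicts, so the pin isn't leaning. I'll push on to hole 4.

```bash
python3 - <<'E'
from push import *
F0=np.load('F0.npy')
for a in (-.2,-.1,0.,.07,.128):
    p,R=tool(a,.038,.1202);robot.servo_line(p,R,speed=.03);rep(a,F0)
robot.dwell(.3);rep(a,F0)
p=robot.read_position();R=robot.read_tcp_rot()
im,d=robot.grab_frame('wrist'); cv2.imwrite("pics/w5.png",im[:,:,::-1]); np.savez("pics/w5.npz",d=d,p=p,R=R)
cv2.imwrite('pics/w5z.png',cv2.resize(im[:,:,::-1],(800,600)))
i,T=camT(robot,'wrist',p,R);C=cloud(d,i,T)
for v in range(200,232,3):
    r=C[v,246:275]; m=(r[:,2]>.044);q=(r[m]-p)@R
    if m.any(): print(v,np.where(m)[0][[0,-1]]+246,'tool y',q[:,1].min(),q[:,1].max(),'x',q[:,0].max(),'z',np.median(r[m][:,2]))
h=hole(4);th=TH
Rs=np.array([[np.cos(TH),-np.sin(TH)],[np.sin(TH),np.cos(TH)]]);g=TH+.12
h4=PIV-.12*np.array([np.cos(g),np.sin(g)]);print('h4',h4,'err tool mm',(np.r_[h4,p[2]]-p)@R*1000)
E
```

```text
a -0.200 act a -0.2078 r 0.1199 foot 0.0382 Ft -9.15 Fr 0.62 Fz 0.26  grip 19.76 t 15.34
a -0.100 act a -0.1085 r 0.1199 foot 0.0382 Ft -9.70 Fr 0.59 Fz 1.47  grip 19.88 t 15.89
a 0.000 act a -0.0091 r 0.1200 foot 0.0382 Ft -10.71 Fr 1.68 Fz 2.05  grip 19.83 t 16.44
a 0.070 act a 0.0605 r 0.1200 foot 0.0382 Ft -11.11 Fr 2.25 Fz 3.74  grip 19.76 t 16.88
a 0.128 act a 0.1180 r 0.1201 foot 0.0381 Ft -11.97 Fr 1.74 Fz 3.94  grip 19.93 t 17.26
a 0.128 act a 0.1172 r 0.1201 foot 0.0382 Ft -11.52 Fr 3.04 Fz 4.32  grip 20.15 t 17.56
200 [246 259] tool y -0.007131746121311063 0.0011724440115415326 x 0.08431200818727677 z 0.05416985952870573
203 [246 249] tool y -0.007108075207732345 -0.004985668060414395 x 0.011509811757460117 z 0.05479721511034394
206 [246 262] tool y -0.007163761595057432 0.004715069539168533 x 0.009203823487885471 z 0.046450941905583965
209 [246 264] tool y -0.007182275704054885 0.006243494853360094 x 0.006603938933986197 z 0.052010764394799416
212 [246 265] tool y -0.0072240730270393535 0.006874150467197898 x 0.006147591513404778 z 0.05588450723524778
215 [246 268] tool y -0.007272696929744258 0.007682070666129503 x 0.08431200818727677 z 0.06060978036437602
218 [246 266] tool y -0.007275718995760768 0.00743563240941406 x 0.006042745548941063 z 0.06740242633008506
221 [246 271] tool y -0.007313049777959516 0.007284885467536787 x 0.08431200818727677 z 0.07372623943836355
224 [246 266] tool y -0.007360778462497233 0.007071882492253263 x 0.00611721025375337 z 0.07798449522664178
227 [246 266] tool y -0.007333634561353189 0.006914064321614598 x 0.006240373625520817 z 0.08259946052609732
230 [246 266] tool y -0.007366977724694292 0.006762400607035173 x 0.0061787381167718956 z 0.08821858302832514
h4 [ 0.5219 -0.1395] err tool mm [-0.0652 -0.3384 -0.0005]
```

View pics/w5z.png

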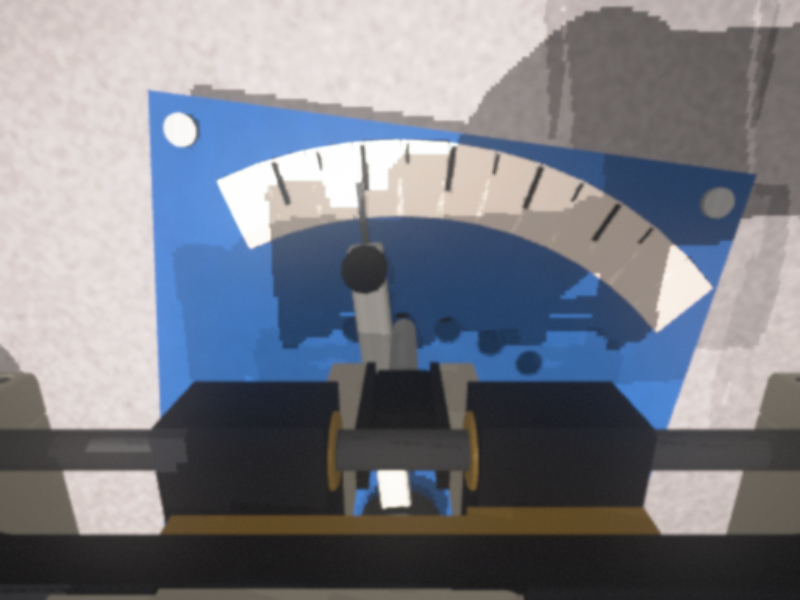

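The pin is about 0.3 mm behind the hole axis, upright, and the holes' right-to-left order gives four. I'll correct by that much and descend in force-guarded steps.

```bash
cat > ins.py <<'E'
from push import *
import sys
F0=np.load('F0.npy')
a,r,lim,f0=float(sys.argv[1]),float(sys.argv[2]),float(sys.argv[3]),float(sys.argv[4])
p,R=tool(a,f0,r);robot.servo_line(p,R,speed=.02);robot.dwell(.1);rep(a,F0)
f=f0
while f>.0025:
    f-=.001 if f>.024 else .002
    p,R=tool(a,f,r);robot.servo_line(p,R,speed=.02)
    Fz=np.array(robot.read_force())[2]-F0[2]
    rep(a,F0)
    act=robot.read_position()[2]-OFF
    if Fz>lim: print('STOP',f);break
E
python3 ins.py .131 .12 14 .038
```

```text
a 0.131 act a 0.1198 r 0.1200 foot 0.0381 Ft -11.47 Fr 1.07 Fz 5.02  grip 20.16 t 17.96
a 0.131 act a 0.1198 r 0.1202 foot 0.0370 Ft -12.36 Fr 1.69 Fz 3.27  grip 19.95 t 18.21
a 0.131 act a 0.1201 r 0.1204 foot 0.0359 Ft -11.15 Fr 0.73 Fz 3.87  grip 20.02 t 18.46
a 0.131 act a 0.1199 r 0.1205 foot 0.0349 Ft -10.33 Fr 0.32 Fz 2.94  grip 20.05 t 18.71
a 0.131 act a 0.1203 r 0.1206 foot 0.0338 Ft -11.75 Fr 1.19 Fz 2.96  grip 20.03 t 18.96
a 0.131 act a 0.1205 r 0.1207 foot 0.0328 Ft -10.89 Fr 0.15 Fz 2.22  grip 19.79 t 19.21
a 0.131 act a 0.1202 r 0.1207 foot 0.0318 Ft -10.90 Fr 0.37 Fz 2.60  grip 19.97 t 19.46
a 0.131 act a 0.1202 r 0.1207 foot 0.0308 Ft -11.24 Fr 0.35 Fz 2.72  grip 19.83 t 19.71
a 0.131 act a 0.1204 r 0.1208 foot 0.0298 Ft -12.35 Fr 1.00 Fz 2.95  grip 19.70 t 19.96
a 0.131 act a 0.1208 r 0.1208 foot 0.0288 Ft -10.61 Fr 1.31 Fz 2.71  grip 19.63 t 20.21
a 0.131 act a 0.1205 r 0.1208 foot 0.0278 Ft -12.23 Fr 0.73 Fz 3.26  grip 19.82 t 20.46
a 0.131 act a 0.1205 r 0.1208 foot 0.0267 Ft -11.57 Fr 1.30 Fz 3.01  grip 20.02 t 20.71
a 0.131 act a 0.1206 r 0.1208 foot 0.0258 Ft
[... 520 characters left out ...]
t 0.0156 Ft -10.91 Fr 2.35 Fz 1.36  grip 20.24 t 22.46
a 0.131 act a 0.1206 r 0.1208 foot 0.0136 Ft -11.45 Fr 1.66 Fz -0.10  grip 19.68 t 22.71
a 0.131 act a 0.1207 r 0.1208 foot 0.0116 Ft -11.33 Fr 1.38 Fz 0.71  grip 19.93 t 22.96
a 0.131 act a 0.1209 r 0.1208 foot 0.0096 Ft -11.64 Fr 1.41 Fz 0.50  grip 20.01 t 23.21
a 0.131 act a 0.1209 r 0.1208 foot 0.0076 Ft -12.40 Fr 0.98 Fz 1.57  grip 19.94 t 23.46
a 0.131 act a 0.1209 r 0.1208 foot 0.0056 Ft -10.88 Fr 1.53 Fz 0.61  grip 20.01 t 23.71
a 0.131 act a 0.1216 r 0.1206 foot 0.0040 Ft -11.88 Fr 0.69 Fz 5.15  grip 20.01 t 23.96
a 0.131 act a 0.1237 r 0.1198 foot 0.0037 Ft -12.22 Fr -3.79 Fz 17.99  grip 19.67 t 24.21
STOP 0.0019999999999999792
```

It's home, with bottom contact at foot z ≈ 4 mm as specified. I'll take the pressure off and lean the pin back gently, so the hole takes the arm's load before I release.

```bash
python3 - <<'E'
from push import *
from scipy.spatial.transform import Rotation as Ro
F0=np.load('F0.npy')
p0,R0=tool(.1285,.0042,.12);robot.servo_line(p0,R0,speed=.02);robot.dwell(.1);rep(.12,F0)
g=TH+.12;tan=np.array([np.sin(g),-np.cos(g),0]);up=np.array([0,0,1.])
foot=p0-OFF*up
for ph in (.02,.04,.06,.075,.09):
    ax=np.cos(ph)*up-np.sin(ph)*tan
    rot=Ro.from_rotvec(np.cross(up,-tan)*ph).as_matrix()
    robot.servo_line(foot+OFF*ax,rot@R0,speed=.01);robot.dwell(.1)
    F=np.array(robot.read_force())-F0; print(ph,'Ft',F@tan,'Fz',F[2],F,'tq',np.array(robot.read_ft_torque()));rep(.12,F0)
    if F@tan>-1: break
E
```

```text
a 0.120 act a 0.1196 r 0.1205 foot 0.0045 Ft -10.65 Fr 0.17 Fz 5.62  grip 20.07 t 24.57
0.02 Ft -10.419372701482082 Fz 5.186198406318011 [-1.5699 10.3685  5.1862] tq [ 3.7048  0.0305 -0.0658]
a 0.120 act a 0.1117 r 0.1205 foot 0.0044 Ft -10.42 Fr -1.19 Fz 5.19  grip 19.97 t 24.94
0.04 Ft -7.308433080821278 Fz 3.03568747979017 [-0.3194  7.3016  3.0357] tq [ 3.1417 -0.0814 -0.0035]
a 0.120 act a 0.1039 r 0.1205 foot 0.0043 Ft -7.31 Fr -0.05 Fz 3.04  grip 19.85 t 25.32
0.06 Ft -5.90595203093611 Fz 3.91032960949312 [-0.1952  5.9028  3.9103] tq [ 2.55   -0.0332 -0.0533]
a 0.120 act a 0.0967 r 0.1204 foot 0.0042 Ft -5.91 Fr 0.02 Fz 3.91  grip 19.90 t 25.69
0.075 Ft -5.006748039477613 Fz 4.2530835100486115 [-0.8064  4.9804  4.2531] tq [2.1094 0.0216 0.0106]
a 0.120 act a 0.0911 r 0.1203 foot 0.0041 Ft -5.01 Fr -0.62 Fz 4.25  grip 20.03 t 26.04
0.09 Ft -1.7408507469374084 Fz 4.816206809856553 [-0.1053  1.7381  4.8162] tq [ 1.0024 -0.0135 -0.0028]
a 0.120 act a 0.0852 r 0.1202 foot 0.0040 Ft -1.74 Fr -0.04 Fz 4.82  grip 19.83 t 26.39
```

```bash
python3 - <<'E'
from push import *
F0=np.load('F0.npy')
robot.move_gripper(.4);rep(.12,F0)
R=np.array(robot.read_tcp_rot());p=np.array(robot.read_position())
robot.servo_line(p-R[:,2]*.06,speed=.06);rep(.12,F0)
yaw=TH+.12+np.pi;q=p+np.r_[.055*np.array([-np.cos(yaw),-np.sin(yaw)]),.17]
robot.goto(q,Rd(yaw));robot.dwell(.3)
p=robot.read_position();R=robot.read_tcp_rot();print(p,robot.read_t(),robot.read_force())
im,d=robot.grab_frame('wrist'); cv2.imwrite("pics/w6.png",im[:,:,::-1]); np.savez("pics/w6.npz",d=d,p=p,R=R)
cv2.imwrite('pics/w6z.png',cv2.resize(im[:,:,::-1],(800,600)))
i,T=camT(robot,'wrist',p,R);C=cloud(d,i,T)-R[:,1]*.0012
sub=C[60:235,150:330];m=(sub[...,2]>.085)&(sub[...,2]<.12);m=m&(np.hypot(sub[...,0]-.522,sub[...,1]+.1395)<.05)
P=sub[m];print(len(P),P.mean(0),np.median(P[:,2]),cv2.minAreaRect((P[:,:2]*1000).astype(np.float32)))
g=TH+.12;tan=np.array([np.sin(g),-np.cos(g)])
print('offset along tan/rad mm',(P[:,:2].mean(0)-[.5219,-.1395])@tan*1000)
for k in (3,4,5):
  a=-.59+.2*k;gg=TH+a;w=np.r_[PIV-.199*np.array([np.cos(gg),np.sin(gg)]),.034]+R[:,1]*.0012;print(k,proj(w,i,T)[0]/.64)
im,d=robot.grab_frame('scene');cv2.imwrite('pics/s6.png',cv2.resize(im[120:290,100:330,::-1],None,fx=3.2,fy=3.2,interpolation=cv2.INTER_CUBIC))
E
```

```text
a 0.120 act a 0.0834 r 0.1201 foot 0.0039 Ft -0.68 Fr 1.21 Fz 1.75  grip 35.08 t 26.93
a 0.120 act a 0.0390 r 0.1208 foot 0.0632 Ft 0.12 Fr 1.01 Fz 0.21  grip 35.32 t 28.07
[ 0.576  -0.1329  0.2339] 28.9333 [0.608  0.935  0.4434]
454 [ 0.5197 -0.1326  0.1021] 0.10265193558650276 ((520.1371459960938, -132.69776916503906), (19.919565200805664, 19.73992347717285), 2.354574680328369)
offset along tan/rad mm -6.996616825831418
3 [426.8823  82.069 ]
4 [370.7404  81.3974]
5 [316.1958  92.9147]
```

View pics/w6z.png

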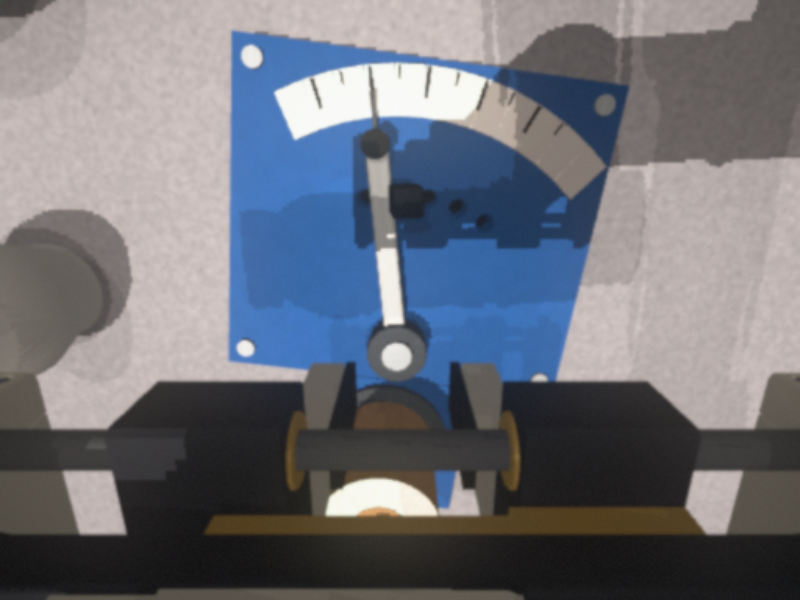

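View pics/s6.png

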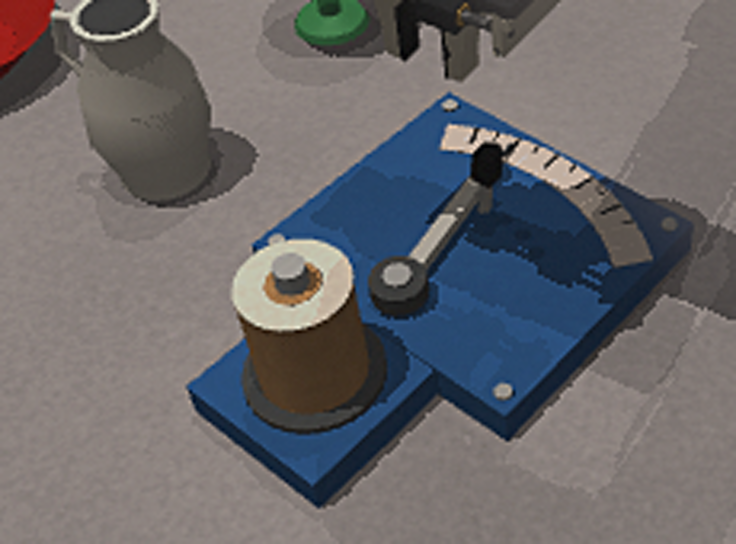

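The pointer lies on the fourth long mark at (371,81), and the grip top is at 102.7 mm, where a fully home pin should be at 102. The grip is 7 mm back over 83 mm, a lean of about 0.09 rad. The gripper is clear of everything.

```bash
python3 -c "
from rig import robot
robot.job_done();print(robot.read_t())"
```

```text
the job is handed in; nothing more can be done
the job is handed in; nothing more can be done
```

The pin is seated in the fourth hole with the arm resting against it, and I handed the job in at about 29 s of the 64 s allowed. The system reported no verdict.

I took the pin from its block and swept the arm along its arc with it. I lowered it into the hole in small, force-checked steps until it touched bottom at about 18 N. Then I leaned the pin back until the hole carried nearly all the arm's load (about 11 N down to 1.7 N), and opened the gripper, so the arm could not snap back.

**Last checks:**
- **Pointer:** it lies on the fourth long mark, within about a pixel of where I predicted that mark.
- **Depth:** the grip top is at 102.7 mm against the expected 102 mm, so the pin is fully home.
- **Lean:** about 0.09 rad, under the 0.15 limit.
- **Clearance:** the gripper is clear, with no contact force beyond sensor noise. The pitcher and compote look undisturbed in the last scene picture. The pot was outside that picture and I did not look at it again, but the arm never went near it after the pin was lifted.

**Two readings disagreed along the way:**
- The wrist camera read about 1.2 mm off sideways. I corrected this against the pin held in the jaws.
- The first look put the stand's rotation about 0.02 rad off. A closer look fixed it, with the holes fitting to about 0.1 mm.

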